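Reset the stay of a bench spark guard to its widest hole

ROBOT

A 6-joint arm with a two-finger parallel gripper is mounted at the origin on the work surface. World frame = base frame: x ahead of the robot, y to its left, z up, the work surface at z = 0. Lengths are in mm, angles in rad, forces in N, time in s.
With the tool pointing down it reaches from about 275 to 1000 mm from the base axis. Payload 8.4 kg.
Tool frame: the origin (TCP) lies between the finger pads; the fingertips stand r.finger_overhang ahead of it and the grasp point (between the pads) is the TCP (r.finger_overhang is the distance from the TCP to the fingertips, in mm); z points along the fingers, y is the line along which they close (so a half turn about z gives the same grasp; the last joint's range is limited). The gripper opens to 85 mm and grips with 20 to 120 N. Pads are 22 mm wide; open, the fingers measure 114 mm over their backs; the gripper's body (76 mm by 85 mm) begins 54 mm behind the grasp point. The pads swing forward as they close: fully open they stand 13 mm farther back than shut.
Start: joints at [-1.3, 0.353, 1.633, -0, 1.155, -0.002], TCP at [168.392, -601.891, 250.281] pointing down, gripper open.
Joint ranges: [-2.63, 2.63], [-0.92, 2.1], [0.06, 2.66], [-1.3, 4.44], [0, 2.69], [-3.02, 3.02]. Speed limits (rad/s): [2.22, 2.22, 2.79, 3.14, 3.14, 3.14].

INTERFACE

Orientations are given as [roll, pitch, yaw] about the fixed x, y, z axes, in that order (R = Rz(yaw) Ry(pitch) Rx(roll)).
In Python, from rig import r, cams, sign_off gives the robot as it stands.
- The arm moves only by the shell command python3 -m crank 'ROWS' [FORCE]. ROWS is JSON, a list of rows, each a list of 7 numbers: the shift along the tool's x, y, z in m, then the turn, a rotation vector about the tool's x, y, z in rad, then the closure, from 0 (fully open) to 1 (shut). In form: [[dx, dy, dz, ax, ay, az, gripper], ...]. A call has 1 to 5 rows; each row is the pose to reach, as a shift and turn from the pose commanded when the call began, along the tool's axes at that moment; what a row does not reach only later rows make up. A row lasts 1/10 s, in which the tool goes at most 50 mm and 8.59 degrees, less where a joint would pass 70% of its speed; a pose out of reach is approached as far as the arm can. A call with a gripper value outside its range is refused whole. The fingers move at their own pace and stop on an object; FORCE is the grip in N (left out, the last holds). Time passes only in rows, so rows that repeat a pose let the fingers close. It gives the time, the measured TCP pose, the force, the opening and the grip force at its end, in the units of the state.
- r.sense(): the state, without advancing time (a new reading comes with each control period).
- cams.grab_frame(name): name is "scene" or "top"; returns a dict with "image" (400x640x3 uint8, red, green, blue), "fx", "fy", "cx", "cy" (pixels), "D" ([k1, k2, p1, p2, k3] as OpenCV has them; the pictures are not rectified), "position" and "orientation" of the camera in the world. Camera axes: x right, y down, z forward; pixel columns grow to the right and rows downward; lengths in mm; the calibration is good to about 2 mm. A picture is of the moment at which its call begins. There is no depth.
- sign_off(): hands the job in; it is judged then, once.
The state is a dict: "clock": time; "qpos": joint angles; "qvel": joint speeds; "joint_efforts": joint torques, N m; "eef_pos": TCP position; "tcp_rot": TCP orientation; "contact_force": force on the tool from outside, world axes, zero at the start; "wrist_torque": the same for the moment, N m; "opening": opening from 0.0 (shut) to 1.0 (fully open); "grasp_force": force on a finger pad.
Only numpy, scipy, OpenCV 4.12 (cv2) and the standard library are available. Lean on these libraries where they do the work, as an engineer would, in place of code of your own. Each camera call takes 0.05 s, during which the arm holds its last target. There are 200 camera calls.

TASK

Open the spark guard to its widest setting: by the red knob lift the stay off the brass pin, swing the guard open with it, and drop the last hole (the one nearest the knob) over the pin until the stay lies fully down. Where the pin stands in its slot is not known exactly, so feel for it gently, with well under 25 N on the pin, then let go and leave the tools and other things on the table where they are.

Things in the scene. Friction and masses are not known exactly. Their poses are not given: they have to be found in the camera images.
- guard_base: blue steel base plate, 230 x 260 x 12 mm, fixed to the table, of a bench spark guard. Origin on the table directly under the middle of the pin slot; z up; the hinge post of the guard stands at x 130, y 137.5 mm. 'Base x, y' in the other entries are this frame's axes.
- pin_block: blue pedestal with dark steel cap (50 x 70 mm, top 173 mm above the table); origin and axes of guard_base. A slot in its cap runs along base y; a brass pin, 10 mm across, chamfered top 186 mm above the table, is clamped upright in it. The stay must never bear on the pin with 25 N or more, or it bends.
- slot_mid (a point): middle of the pin slot, 175 mm above the table (height of the stay's underside when fully down); axes of guard_base. The pin stands at base x = 0, but anywhere from 15 mm to the -y side to 15 mm to the +y side of this point, differently each time: its place is not reported and must be felt (or seen).
- hinge (a point): on the vertical hinge axis of the guard, 175 mm above the table, at (130, 137.5) mm in guard_base; axes of guard_base
- guard (a joint): swing of the upright green panel (220 x 160 mm) about its hinge: about 0 at the start, grows as it opens (clockwise from above), free to 1.05 rad. The stay's pivot is on it 130 mm from the hinge axis, in base axes at x = 130 - 130 cos t, y = 137.5 + 130 sin t mm, t = joint value - 0.333 rad. Friction of 0.15 N m holds it where left.
- stay_lift (a joint): tilt of the stay about a level axis at its pivot, at the height of its underside (175 mm above the table): 0 = lying level, fully down (a stop), grows as the knob end is lifted, to 0.6 rad. It drops by its own weight.
- last_hole (a point): middle of the underside of the last square hole of the stay, 185 mm from the pivot. Axes: x along the stay from pivot to knob, z up through the stay
- stay: flat grey bar 30 mm wide, 6 mm thick, 260 mm long, about 0.28 kg, swivelling freely and tilting at its pivot on the guard. Origin at the pivot, underside; x towards the knob, z up. Along x: window 44 x 18 mm at 95.3 mm (the pin is in it at the start; lift 11 mm there to clear), 13 x 13 mm holes at 134 and 185 mm (the last), knob at 230 mm. It meets only the pin.
- knob (a point): centre of the red knob's head at the free end of the stay: upright cylinder 26 mm across, 30 mm tall, on a 12 mm neck; 230 mm from the pivot, 35 mm above the stay's underside (the head begins 14 mm above the bar). Axes of the stay
- spray_can: bystander: standing spray can, 64 mm across, 190 mm tall; origin at its underside
- tube_offcut: bystander: square steel tube offcut 160 x 40 x 40 mm lying flat; origin at its underside
- grinding_disc: bystander: green grinding disc 116 mm across, 7 mm thick, lying flat; origin at its underside
- wrench: bystander: steel wrench 200 mm long, lying
- bolt_tray: bystander: blue plastic tray 150 x 100 x 45 mm; origin at its underside
- bar_clamp: bystander: bar clamp 200 mm long with wooden handle, lying; origin at its underside

How it is judged:
By the outcome, as a careful person would: the job done as asked, in the order asked, and still so for the second after the job is handed in, with the robot touching nothing.
It also fails if it takes over 58 s, if anything falls off the work surface, if the arm or the gripper's body presses on something with over 40 N, if the wrist force passes 120 N, or if a joint passes its speed limit or range.

## Working session

There is one attempt and no reset: what is moved stays moved. The work goes in short steps, Python scripts to look and compute and a shell command to move; the robot and the scene stay as the last step left them, time stands still between calls to the robot, and variables do not carry over. Pictures are saved under pics/ and viewed, at most 10 in all, crops included, and the job is handed in when it is done.

```bash
ls; mkdir -p pics
python3 - <<'E'
from rig import r,cams
import cv2,json
for n in("scene","top"):
    f=cams.grab_frame(n); cv2.imwrite(f"pics/{n}0.png",f["image"][:,:,::-1])
    print(n,{k:v for k,v in f.items() if k!="image"})
print(r.sense(), r.finger_overhang)
E
```

```text
pics
scene {'fx': 379.8594447360352, 'fy': 379.8594447360352, 'cx': 319.57054375321553, 'cy': 199.2626860419882, 'D': array([-0.05253177,  0.        ,  0.        ,  0.        ,  0.        ]), 'position': array([1275.43372461, -103.14563856, 1102.80324475]), 'orientation': array([-2.47867527,  0.00481445,  1.36803214])}
top {'fx': 509.7828074471551, 'fy': 509.7828074471551, 'cx': 321.8034195034219, 'cy': 203.79699901360397, 'D': array([0.05413077, 0.        , 0.        , 0.        , 0.        ]), 'position': array([ 329.2871018 ,   33.4751152 , 1877.59849294]), 'orientation': array([-3.01269939e+00, -1.75463884e-03, -1.54927871e+00])}
{'clock': 0.1, 'qpos': array([-1.30039052e+00,  3.53589588e-01,  1.63401518e+00,  3.68465717e-05,
        1.15519709e+00, -2.38625755e-03]), 'qvel': array([-1.09792591e-03, -1.52541726e-03, -2.31405555e-03,  3.33667662e-04,
       -9.54598455e-05, -6.05305240e-04]), 'joint_efforts': array([-3.79295852e-04, -6.06355762e+01, -3.42819536e+01, -1.26829499e-05,
        3.93957045e-03,  3.96107407e-05]), 'eef_pos': array([ 168.30624457, -601.51992669,  249.64913127]), 'tcp_rot': array([-3.14038353e+00, -3.65773604e-05,  2.72777144e-01]), 'contact_force': array([-0.62129797, -0.56365705, -0.67120817]), 'wrist_torque': array([0.00145605, 0.01591646, 0.01481461]), 'grasp_force': 0.0, 'opening': 0.9993775633767377} 19.0
```

View pics/scene0.png

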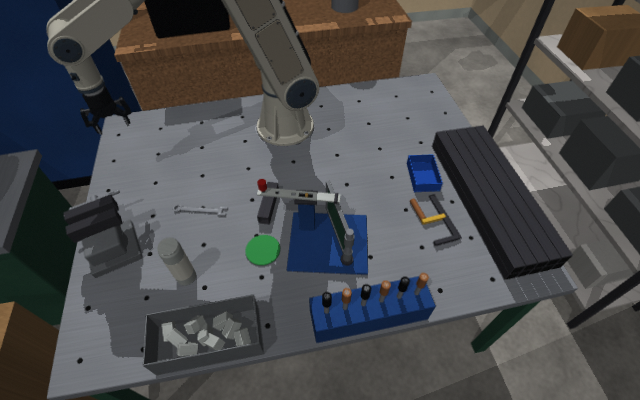

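View pics/top0.png

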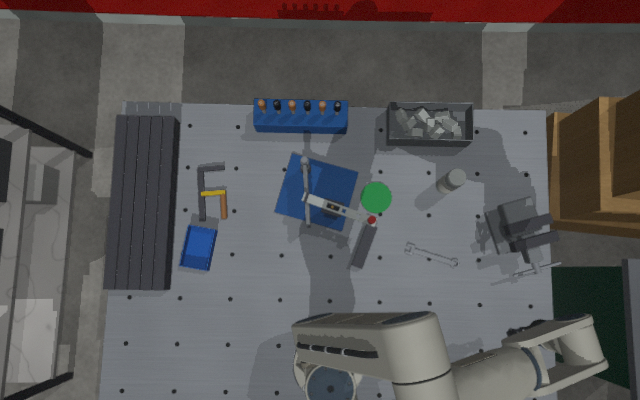

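The scene picture shows the red knob at about (262,185), with the stay running to the green panel at about (330,195). In the top picture the knob is at about (371,219), the pivot at about (308,200) and the hinge post at about (305,160). I'll zoom in on both.

Run:
```python
import cv2,numpy as np
a=cv2.imread("pics/top0.png")[145:245,265:395]; b=cv2.imread("pics/scene0.png")[165:285,235:385]
cv2.imwrite("pics/topc.png",cv2.resize(a,(780,600),interpolation=cv2.INTER_CUBIC))
cv2.imwrite("pics/scenec.png",cv2.resize(b,(750,600),interpolation=cv2.INTER_CUBIC))
```

```text
(no output)
```

View pics/topc.png

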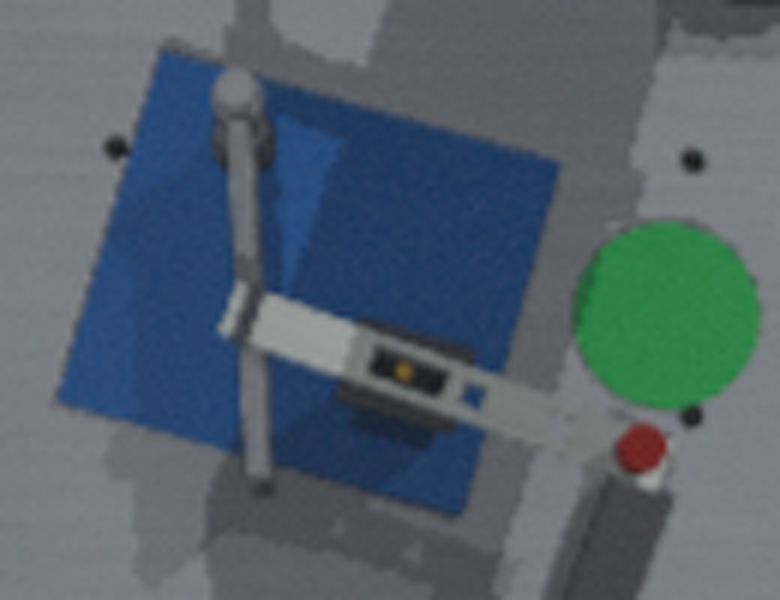

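View pics/scenec.png

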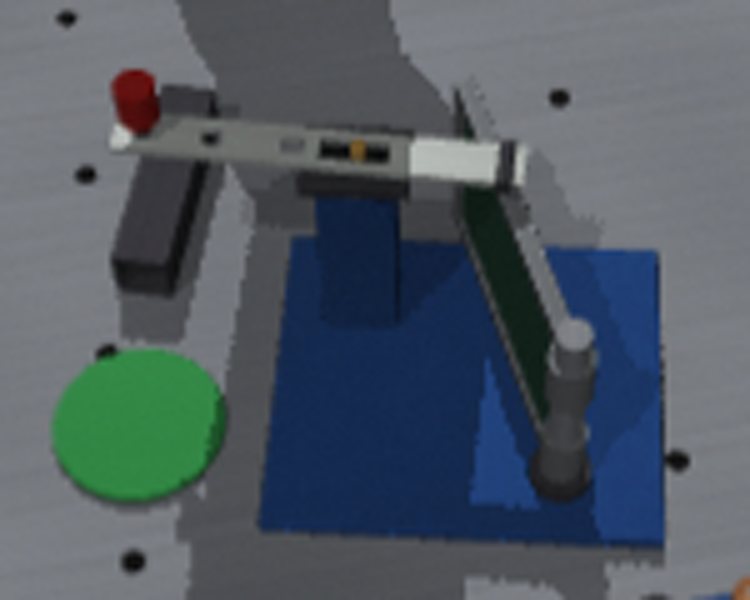

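The crops resolve the main features:
- **Top view:** plate corners at about (163,45), (557,162), (463,515) and (57,400). The brass pin is at (403,371) in the window, the 134 mm hole at (472,395) and the knob at (640,448).
- **Scene view:** pin at (357,150), knob top at (134,80), and the holes at (292,144) and (210,138).

I'll fit the whole mechanism to these points.

```bash
cat > h.py <<'E'
import numpy as np,cv2
from scipy.spatial.transform import Rotation as R
from scipy.optimize import least_squares
def proj(c,P):
    Rc=R.from_euler('xyz',c["orientation"]).as_matrix().T
    K=np.array([[c["fx"],0,c["cx"]],[0,c["fy"],c["cy"]],[0,0,1]])
    return cv2.projectPoints(np.atleast_2d(P).astype(float),cv2.Rodrigues(Rc)[0],-Rc@c["position"],K,c["D"])[0][:,0]
def pivot(t): return np.array([130-130*np.cos(t),137.5+130*np.sin(t)])
def b2w(b,p,z): c,s=np.cos(b[2]),np.sin(b[2]); return np.array([b[0]+c*p[0]-s*p[1],b[1]+s*p[0]+c*p[1],z])
def stay(b,t,a,d,h,l=0): # base frame direction angle a, lift l
    return b2w(b,pivot(t)+(d*np.cos(l)-h*np.sin(l))*np.array([np.cos(a),np.sin(a)]),175+d*np.sin(l)+h*np.cos(l))
def near(t,p): # nothing
    pass
E
python3 - <<'E'
from h import *
from rig import cams
C={n:cams.grab_frame(n) for n in("top","scene")}
o={"top":[(163,45),(557,162),(463,515),(57,400),(403,371),(472,395),(640,445),(409,371)],
"scene":[(663,542),(260,528),(292,238),(657,250),(357,147),(292,144),(134,80),(354,152)]}
off={"top":(265,145,6),"scene":(235,165,5)}
obs={n:np.array([((u+.5)/off[n][2]-.5+off[n][0],(v+.5)/off[n][2]-.5+off[n][1]) for u,v in o[n]]) for n in o}
# plate placement offset rel. origin (ox,oy) is unknown -> also fitted
def pts(x):
    b=x[:3]; p,t,a,ox,oy=x[3:8]
    P=[b2w(b,(ox+sx*115,oy+sy*130),12) for sx,sy in((1,1),(1,-1),(-1,-1),(-1,1))]
    P+=[b2w(b,(0,p),186),stay(b,t,a,134,6),stay(b,t,a,230,50),stay(b,t,a,95.3,6)]
    return np.array(P)
def res(x,w=1): return np.concatenate([(proj(C[n],pts(x))-obs[n]+0*x[0]).ravel() for n in C])
s=least_squares(lambda x:np.r_[res(x),(x[3])/30,(x[4]+.333)*5],[500,0,-.28,0,-.33,-1.6,50,50],x_scale=[10,10,.1,10,.1,.1,10,10],loss="soft_l1")
print(s.x.round(3)); print(res(s.x).reshape(2,8,2).round(2)); print(pts(s.x).round(1))
np.save("fit.npy",s.x)
E
```

```text
[ 5.42786e+02  2.76500e+00 -2.54000e-01 -2.10600e+00 -3.69000e-01
 -1.65800e+00  6.01880e+01  7.08680e+01]
[[[-0.36  0.15]
  [ 1.1  -0.7 ]
  [ 0.25 -0.14]
  [-0.14 -0.16]
  [ 0.33 -0.53]
  [ 0.26 -0.21]
  [ 0.49  0.3 ]
  [-0.05 -0.28]]

 [[ 0.69  0.26]
  [-0.44 -0.51]
  [-0.08 -0.68]
  [ 0.22 -0.25]
  [ 0.19 -0.6 ]
  [ 0.29 -0.22]
  [ 0.13  0.25]
  [ 0.14 -0.52]]]
[[ 7.628e+02  1.532e+02  1.200e+01]
 [ 6.975e+02 -9.850e+01  1.200e+01]
 [ 4.749e+02 -4.070e+01  1.200e+01]
 [ 5.402e+02  2.110e+02  1.200e+01]
 [ 5.423e+02  7.000e-01  1.860e+02]
 [ 5.291e+02 -3.790e+01  1.810e+02]
 [ 4.970e+02 -1.284e+02  2.250e+02]
 [ 5.421e+02 -1.500e+00  1.810e+02]]
```

```bash
cat > to.py <<'E'
import sys
from h import *
from rig import r
# usage: to.py x y z roll pitch yaw -> shift (mm, tool axes) and turn from measured pose
v=list(map(float,sys.argv[1:])); s=r.sense()
A=R.from_euler('xyz',s["tcp_rot"]); B=R.from_euler('xyz',v[3:])
print("shift",(A.inv().apply(np.array(v[:3])-s["eef_pos"])).round(1),"turn",(A.inv()*B).as_rotvec().round(4),"t",s["clock"])
E
python3 to.py 497 -128.4 285 3.1416 0 1.23
python3 -m crank '[[0.444,-0.368,-0.035,0,0,-0.957,0],[0.444,-0.368,-0.035,0,0,-0.957,0],[0.444,-0.368,-0.035,0,0,-0.957,0],[0.444,-0.368,-0.035,0,0,-0.957,0],[0.444,-0.368,-0.035,0,0,-0.957,0]]' 20
python3 to.py 497 -128.4 285 3.1416 0 1.23
```

```text
shift [ 444.  -367.2  -34.8] turn [-8.000e-04 -5.000e-04 -9.572e-01] t 0.2
clock: 0.7
eef_pos: [311.2, -395.0, 265.5]
tcp_rot: [3.141, -0.0, 1.028]
contact_force: [0.7, 0.4, -0.1]
opening: 1.002
grasp_force: 0.0
shift [324.3  21.5 -19.5] turn [ 2.000e-04 -0.000e+00 -2.015e-01] t 0.7
```

```bash
python3 -m crank '[[0.324,0.0215,-0.0195,0,0,-0.2,0],[0.324,0.0215,-0.0195,0,0,-0.2,0],[0.324,0.0215,-0.0195,0,0,-0.2,0],[0.324,0.0215,-0.0195,0,0,-0.2,0],[0.324,0.0215,-0.0195,0,0,-0.2,0]]'
python3 to.py 497 -128.4 285 3.1416 0 1.23
```

```text
clock: 1.2
eef_pos: [455.1, -191.0, 280.7]
tcp_rot: [3.141, 0.0, 1.223]
contact_force: [0.2, -0.7, 0.3]
opening: 1.001
grasp_force: 0.0
shift [73.1 18.  -4.3] turn [ 0.0004  0.0001 -0.0072] t 1.2
```

```bash
python3 -m crank '[[0.04,0.009,-0.004,0,0,-0.007,0],[0.07,0.018,-0.004,0,0,-0.007,0],[0.07,0.018,-0.004,0,0,-0.007,0],[0.07,0.018,-0.004,0,0,-0.007,0]]'
python3 to.py 497 -128.4 285 3.1416 0 1.23
python3 - <<'E'
from rig import cams
import cv2,numpy as np
a=cams.grab_frame("top")["image"][145:245,305:435,::-1]; b=cams.grab_frame("scene")["image"][120:240,215:365,::-1]
cv2.imwrite("pics/ab1.png",np.vstack([cv2.resize(a,(390,300),interpolation=3),cv2.resize(b,(390,300),interpolation=3)]))
E
```

```text
clock: 1.6
eef_pos: [495.1, -132.7, 284.2]
tcp_rot: [-3.141, 0.0, 1.232]
contact_force: [0.5, -0.4, 0.2]
opening: 1.001
grasp_force: 0.0
shift [ 4.7  0.4 -0.8] turn [-0.0006  0.0004  0.0017] t 1.6
```

View pics/ab1.png

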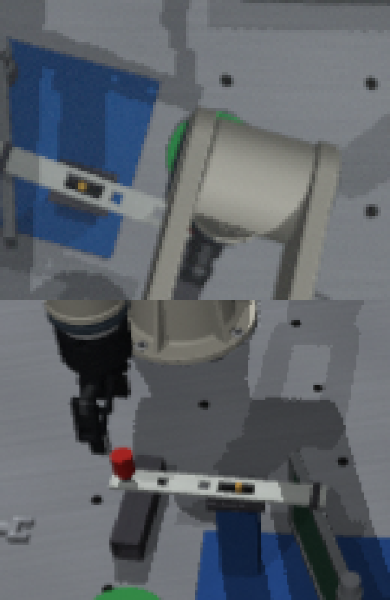

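The knob is at (122,462) in the lower (scene) half, with the fingers hanging above it at about (95,435). The arm hides the knob in the top view. I'll check the fingertip against its projection before descending.

```bash
python3 - <<'E'
from h import *
from rig import cams,r
p=r.sense()["eef_pos"]; c=cams.grab_frame("scene")
y=R.from_euler('xyz',r.sense()["tcp_rot"]).apply([0,1,0]); print(p,y)
P=np.array([p+42*y+[0,0,-6],p-42*y+[0,0,-6],[497,-128.4,225],p+[0,0,0]])
print((proj(c,P)-[215,120])*2.6+[0,300]-[0,0])
E
python3 to.py 497 -128.4 285 3.1416 0 1.23
```

```text
[ 494.51518742 -133.7332033   284.22066065] [ 9.42079274e-01 -3.35390007e-01 -4.30480828e-04]
[[101.17530087 454.41280982]
 [118.88865399 400.14046833]
 [120.98898069 458.21430735]
 [109.52272571 423.04532706]]
shift [ 6.1  0.5 -0.7] turn [-0.0004  0.0003 -0.0012] t 1.75
```

The predicted near fingertip matches the picture, so I'll centre over the knob and descend.

```bash
python3 -m crank '[[0.006,0.0005,0,0,0,0,0],[0.006,0.0005,0.03,0,0,0,0],[0.006,0.0005,0.06,0,0,0,0],[0.006,0.0005,0.074,0,0,0,0],[0.006,0.0005,0.074,0,0,0,0]]'
python3 -m crank '[[0,0,0,0,0,0,0.5],[0,0,0,0,0,0,1],[0,0,0,0,0,0,1],[0,0,0,0,0,0,1],[0,0,0,0,0,0,1]]' 20
python3 to.py 497 -128.4 210 3.1416 0 1.23
```

```text
clock: 2.25
eef_pos: [496.1, -127.7, 208.5]
tcp_rot: [-3.138, 0.0, 1.229]
contact_force: [-0.6, -0.0, -0.2]
opening: 1.003
grasp_force: 0.0
clock: 2.75
eef_pos: [497.8, -127.8, 210.9]
tcp_rot: [3.141, 0.0, 1.23]
contact_force: [0.1, -0.6, -0.1]
opening: 0.299
grasp_force: 23.5
shift [-0.8 -0.6  0.9] turn [ 0.0009  0.     -0.0002] t 2.75
```

The knob is gripped at 25.4 mm opening. Next I'll lift along the stay's arc to 0.17 rad, tilting the tool with it.

```bash
python3 -m crank '[[0.0012,0,-0.0068,0,-0.03,0,1],[0.0025,0,-0.0137,0,-0.06,0,1],[0.0058,0,-0.0273,0,-0.12,0,1],[0.0092,0,-0.0384,0,-0.17,0,1],[0.0092,0,-0.0384,0,-0.17,0,1]]' 20
python3 - <<'E'
from h import *
x=np.load("fit.npy"); b=x[:3]; p,t0,a0=x[3:6]
k0=stay(b,t0,a0,230,35)
from scipy.optimize import brentq
l=.17
rad=lambda d,h,l:d*np.cos(l)-h*np.sin(l)
# final: last hole over pin at tilt l
for l in(.17,.1,.06,.03,0):
    t=brentq(lambda t:np.hypot(*(pivot(t)-[0,p]))-rad(185,0,l),0,.7)
    q=pivot(t); a=np.arctan2(p-q[1],-q[0]); k=stay(b,t,a,230,35,l)
    print(l,"joint",round(t+.333,3),"knob",k.round(1),"d from start",(k-k0).round(1),"world dir",round(a+b[2],4),"yaw", round(a+b[2]+np.pi,4), "pin under stay at",k0.round(1))
E
```

```text
clock: 3.25
eef_pos: [501.6, -118.2, 249.8]
tcp_rot: [3.14, 0.171, 1.231]
contact_force: [-0.4, -1.5, -1.6]
opening: 0.297
grasp_force: 23.3
0.17 joint 0.667 knob [531.1 -36.1 248.4] d from start [34.2 92.3 38.4] world dir -1.8642 yaw 1.2774 pin under stay at [ 497.  -128.4  210. ]
0.1 joint 0.681 knob [530.2 -38.8 232.8] d from start [33.2 89.6 22.8] world dir -1.8671 yaw 1.2745 pin under stay at [ 497.  -128.4  210. ]
0.06 joint 0.686 knob [529.7 -40.2 223.7] d from start [32.7 88.2 13.7] world dir -1.8681 yaw 1.2735 pin under stay at [ 497.  -128.4  210. ]
0.03 joint 0.688 knob [529.4 -41.3 216.9] d from start [32.4 87.1  6.9] world dir -1.8685 yaw 1.273 pin under stay at [ 497.  -128.4  210. ]
0 joint 0.688 knob [529.  -42.3 210. ] d from start [32.1 86.1  0. ] world dir -1.8687 yaw 1.2729 pin under stay at [ 497.  -128.4  210. ]
```

```bash
python3 to.py 532 -35.5 249.3 3.1416 0.17 1.2774
```

```text
shift [ 87.    1.1 -14.4] turn [-0.006   0.0006 -0.0453] t 3.25
```

```bash
python3 -m crank '[[0.017,0.0002,-0.0029,-0.001,0,-0.009,1],[0.035,0.0004,-0.0058,-0.0025,0,-0.018,1],[0.052,0.0006,-0.0086,-0.004,0,-0.027,1],[0.07,0.0009,-0.0115,-0.005,0,-0.036,1],[0.087,0.0011,-0.0144,-0.006,0,-0.045,1]]' 20
python3 -m crank '[[0,0,0,0,0,0,1],[0,0,0,0,0,0,1]]'
python3 to.py 532 -35.5 249.3 3.1416 0.17 1.2774
python3 - <<'E'
from rig import cams,r
import cv2,numpy as np
a=cams.grab_frame("top")["image"][145:245,265:395,::-1]; b=cams.grab_frame("scene")["image"][130:250,245:375,::-1]
cv2.imwrite("pics/ab2.png",np.hstack([cv2.resize(a,(390,300),interpolation=3),cv2.resize(b,None,fx=3,fy=3,interpolation=3)[:300]]))
E
```

```text
clock: 3.75
eef_pos: [531.2, -36.2, 247.8]
tcp_rot: [-3.139, 0.169, 1.275]
contact_force: [2.1, -1.7, -0.8]
opening: 0.297
grasp_force: 23.3
clock: 3.95
eef_pos: [531.0, -35.8, 247.7]
tcp_rot: [-3.139, 0.169, 1.276]
contact_force: [-0.1, 0.8, -3.1]
opening: 0.294
grasp_force: 23.2
shift [ 0.3  0.8 -1.6] turn [-0.003  -0.0009 -0.0009] t 3.95
```

View pics/ab2.png

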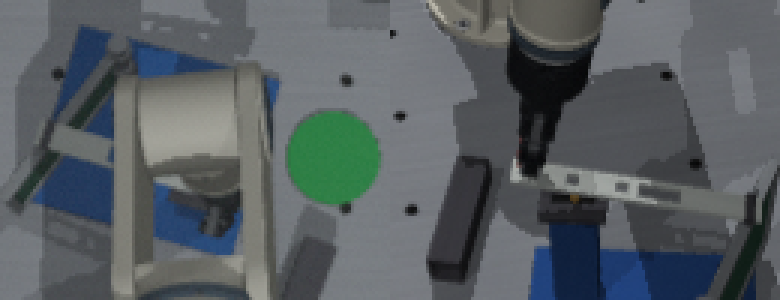

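The guard has swung open. In the scene half the last hole is at (573,179), right above the pin at (575,200). I'll lower to 0.085 rad, leaving about 4.7 mm of clearance, and look closely.

```bash
python3 to.py 530.8 -38.7 230.3 3.1416 0.085 1.274
```

```text
shift [ 0.8  0.7 17.7] turn [-0.0025  0.0847  0.0015] t 4.05
```

```bash
python3 -m crank '[[0.0002,0.0002,0.006,0,0.028,0,1],[0.0005,0.0005,0.012,-0.001,0.057,0.001,1],[0.0008,0.0007,0.0177,-0.0025,0.085,0.0015,1],[0.0008,0.0007,0.0177,-0.0025,0.085,0.0015,1]]' 20
python3 to.py 530.8 -38.7 230.3 3.1416 0.085 1.274
python3 - <<'E'
from rig import cams,r
import cv2,numpy as np
from h import *
f=cams.grab_frame("scene"); b=f["image"][170:220,285:345,::-1]
cv2.imwrite("pics/s3.png",cv2.resize(b,None,fx=10,fy=10,interpolation=3))
x=np.load("fit.npy"); bb=x[:3]; p=x[3]
from scipy.optimize import brentq
# predict hole/pin pixels from TCP position (grasp offset removed), yaw, tilt
s=r.sense(); k=s["eef_pos"]-[.8,.6,.9]; l=np.arcsin(np.clip((k[2]-175-35)/230,0,.6)); 
P=[b2w(bb,(0,p),186)]
def kn(v): t,a=v; return stay(bb,t,a,230,35,l)[:2]-k[:2]
t,a=least_squares(kn,[.35,-1.61]).x
P+=[stay(bb,t,a,185,6,l),stay(bb,t,a,134,6,l),stay(bb,t,a,95.3,6,l),stay(bb,t,a,0,6,l)]
print(k,l,t+.333,a,((proj(f,np.array(P))-[285,170]+.5)*10-.5).round(1),np.array(P).round(1))
E
```

```text
clock: 4.45
eef_pos: [530.3, -39.4, 229.7]
tcp_rot: [-3.141, 0.083, 1.272]
contact_force: [-0.9, 0.3, -2.8]
opening: 0.293
grasp_force: 23.2
shift [ 0.7  0.3 -0.7] turn [-0.0007 -0.0015 -0.0018] t 4.45
[529.75996325 -39.90402279 229.2495048 ] 0.08379151499661289 0.6781914630673628 -1.613039866684048 [[216.4 238.5]
 [215.  216.9]
 [379.4 237.1]
 [504.1 252.4]
 [810.7 290.1]] [[542.3   0.7 186. ]
 [542.1   0.7 196.5]
 [557.   49.3 192.2]
 [568.2  86.2 189. ]
 [596.  177.  181. ]]
```

View pics/s3.png

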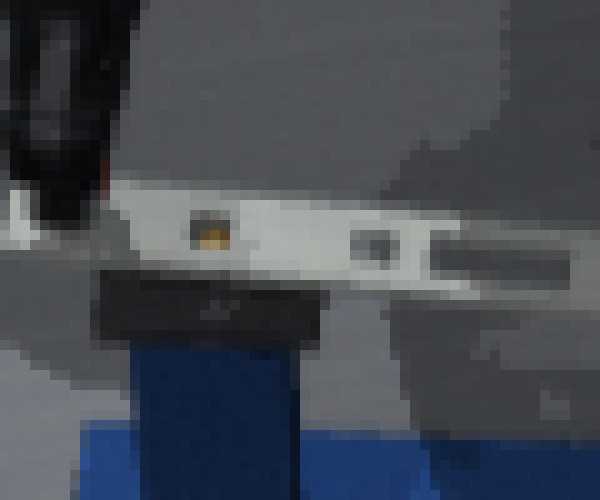

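The pin at about (216,238) shows through the last hole at about (212,230). That is within about 1 mm of the prediction. I'll feel downward in small steps.

```bash
python3 to.py 530.5 -39.5 225.5 3.1416 0.062 1.273
python3 to.py 530.4 -39.8 222.3 3.1416 0.05 1.273
```

```text
shift [0.2 0.  4.7] turn [-0.0002  0.0226 -0.0006] t 4.5
shift [ 0.1 -0.   7.9] turn [-0.0002  0.0346 -0.0006] t 4.5
```

```bash
python3 -m crank '[[0.0003,0,0.0025,0,0.011,0,1],[0.0003,0,0.0047,0,0.0225,0,1],[0.0003,0,0.0047,0,0.0225,0,1]]' 20
python3 -m crank '[[0,0,0.001,0,0.004,0,1],[0,0,0.002,0,0.008,0,1],[0,0,0.002,0,0.008,0,1]]'
python3 -m crank '[[0,0,0.001,0,0.004,0,1],[0,0,0.002,0,0.008,0,1],[0,0,0.002,0,0.008,0,1]]'
python3 -c "
from rig import r;s=r.sense();print(s['contact_force'],s['wrist_torque'],s['eef_pos'])"
```

```text
clock: 4.8
eef_pos: [530.6, -38.6, 225.5]
tcp_rot: [-3.141, 0.062, 1.274]
contact_force: [-2.5, 0.4, -3.2]
opening: 0.294
grasp_force: 23.1
clock: 5.1
eef_pos: [530.7, -38.8, 223.8]
tcp_rot: [-3.142, 0.055, 1.274]
contact_force: [-4.5, -0.3, -1.5]
opening: 0.296
grasp_force: 23.3
clock: 5.4
eef_pos: [530.6, -38.8, 221.8]
tcp_rot: [-3.141, 0.046, 1.274]
contact_force: [-5.9, 0.7, -2.0]
opening: 0.296
grasp_force: 23.4
[-5.89941497  0.65498858 -2.02295753] [ 0.03659916  0.99834523 -0.11155037] [530.60557503 -38.82920034 221.8363889 ]
```

The hole is entering the pin with about 6 N of sideways load, pointing along the tool's -y. I'll ease that way.

```bash
python3 -m crank '[[0,-0.0007,0,0,0,0,1],[0,-0.0013,0,0,0,0,1],[0,-0.0013,0,0,0,0,1]]'
python3 -m crank '[[0,-0.0005,0,0,0,0,1],[0,-0.001,0,0,0,0,1],[0,-0.001,0,0,0,0,1]]'
python3 -c "
from rig import r;s=r.sense();print(s['contact_force'],s['wrist_torque'],s['eef_pos'])"
```

```text
clock: 5.7
eef_pos: [530.2, -38.6, 222.1]
tcp_rot: [3.14, 0.046, 1.274]
contact_force: [-2.3, -1.2, -2.1]
opening: 0.293
grasp_force: 23.2
clock: 6.0
eef_pos: [529.5, -38.2, 222.2]
tcp_rot: [3.139, 0.046, 1.274]
contact_force: [-0.0, -1.3, -2.8]
opening: 0.297
grasp_force: 23.2
[-0.01261254 -1.31215829 -2.81779612] [-0.14868022  0.03258384 -0.1171535 ] [529.45188636 -38.2118612  222.23775797]
```

```bash
python3 to.py 529.2 -39.0 217 3.1416 0.026 1.273;  python3 to.py 528.9 -39.8 212 3.1416 0.004 1.273
```

```text
shift [-0.6 -0.   5.3] turn [0.0022 0.0201 0.0008] t 6.0
shift [-1.2 -0.1 10.3] turn [0.0022 0.0421 0.0008] t 6.0
```

```bash
python3 -m crank '[[-0.0002,0,0.0018,0,0.007,0,1],[-0.0004,0,0.0036,0,0.014,0,1],[-0.0006,0,0.0053,0,0.02,0,1],[-0.0006,0,0.0053,0,0.02,0,1]]'
python3 -m crank '[[-0.0002,0,0.0015,0,0.007,0,1],[-0.0004,0,0.003,0,0.014,0,1],[-0.0004,0,0.003,0,0.014,0,1]]'
python3 to.py 528.9 -39.8 212 3.1416 0.004 1.273
```

```text
clock: 6.4
eef_pos: [528.7, -39.0, 216.5]
tcp_rot: [3.141, 0.026, 1.273]
contact_force: [0.7, 0.2, -1.8]
opening: 0.296
grasp_force: 23.2
clock: 6.7
eef_pos: [528.5, -39.5, 213.6]
tcp_rot: [3.141, 0.012, 1.274]
contact_force: [0.7, 0.7, -1.8]
opening: 0.298
grasp_force: 23.3
shift [-0.1  0.4  1.6] turn [0.0009 0.0079 0.0007] t 6.7
```

```bash
python3 -m crank '[[-0.0001,0,0.001,0,0.004,0,1],[-0.0002,0,0.002,0,0.009,0,1],[-0.0002,0,0.002,0,0.009,0,1]]'
python3 -m crank '[[0,0,0.0004,0,0.002,0,1],[0,0,0.0008,0,0.003,0,1],[0,0,0.0008,0,0.003,0,1]]'
```

```text
clock: 7.0
eef_pos: [528.5, -39.8, 211.7]
tcp_rot: [3.14, 0.003, 1.274]
contact_force: [0.5, -1.3, -0.9]
opening: 0.293
grasp_force: 23.4
clock: 7.3
eef_pos: [528.5, -39.8, 211.0]
tcp_rot: [3.141, 0.001, 1.274]
contact_force: [0.1, -1.3, -0.0]
opening: 0.292
grasp_force: 23.4
```

The weight is now resting on the stop (Fz about 0). I'll release, rise and back off so both cameras can see.

```bash
python3 -m crank '[[0,0,0,0,0,0,0.5],[0,0,0,0,0,0,0.2],[0,0,0,0,0,0,0],[0,0,0,0,0,0,0],[0,0,0,0,0,0,0]]'
python3 -m crank '[[0,0,-0.02,0,0,0,0],[0,0,-0.06,0,0,0,0],[0,0,-0.1,0,0,0,0],[-0.04,0,-0.13,0,0,0,0],[-0.09,0,-0.13,0,0,0,0]]'
python3 -m crank '[[-0.05,0,0,0,0,0,0],[-0.1,0,0,0,0,0,0],[-0.15,0,0,0,0,0,0],[-0.2,0,0,0,0,0,0],[-0.2,0,0,0,0,0,0]]'
python3 -m crank '[[0,0,0,0,0,0,0],[0,0,0,0,0,0,0]]'
python3 - <<'E'
from rig import cams
import cv2,numpy as np
a=cams.grab_frame("top")["image"][145:245,265:395,::-1]; b=cams.grab_frame("scene")["image"][140:240,255:385,::-1]
cv2.imwrite("pics/ab4.png",np.vstack([cv2.resize(x,(390,300),interpolation=3) for x in(a,b)]))
E
```

```text
clock: 7.8
eef_pos: [528.5, -39.7, 210.9]
tcp_rot: [3.141, 0.0, 1.274]
contact_force: [0.2, 0.6, -0.5]
opening: 1.001
grasp_force: 0.0
clock: 8.3
eef_pos: [504.2, -125.8, 345.7]
tcp_rot: [3.133, -0.0, 1.277]
contact_force: [1.0, -1.3, 1.0]
opening: 1.001
grasp_force: 0.0
clock: 8.8
eef_pos: [441.6, -321.9, 341.0]
tcp_rot: [3.141, 0.003, 1.269]
contact_force: [0.7, 0.1, -0.1]
opening: 0.998
grasp_force: 0.0
clock: 9.0
eef_pos: [443.7, -316.3, 341.0]
tcp_rot: [3.141, -0.0, 1.274]
contact_force: [0.6, 0.1, -0.2]
opening: 0.997
grasp_force: 0.0
```

View pics/ab4.png

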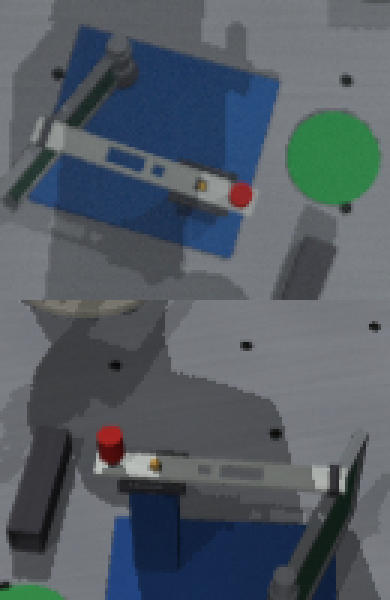

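The pin stands in the last hole in both views: (201,185) in the top half and (155,465) in the scene half. The stay lies level and the gripper is well clear, so I'll hand it in.

```bash
python3 -c "
from rig import sign_off;print(sign_off())"
```

```text
the job is handed in; nothing more can be done
None
```

The spark guard is at its widest setting, with the last hole over the pin and the stay fully down; the measured force on the tool peaked at about 6 N while feeling for the pin, the gripper is clear, and the job was handed in at about 9 s on the clock.

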